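# Tilt the screwdriver out of the covered tool till

## Task

Lift away the spanner that lies across the opening of the blue tool till, lay it flat in the two notches of the orange tool rest, centred on it, and let go of it. Then take the black-handled screwdriver, whose two ends are caught under the till's fixed end covers: slide it back a little under the deep cover, tilt its handle end up and draw it out diagonally through the opening, without forcing it against the till and without disturbing the other tools. Finish still holding the screwdriver in the gripper, steady and touching nothing else, with all of it some 5 cm or more higher than the top of the till.

Things in the scene. Friction and masses are not known exactly. Their poses are not given: they have to be found in the camera images.
- till: blue steel tool till, a fixed box 152 mm (its x; 168 over its folded rims) by 290 mm (its y), 55 mm high, walls, floor and covers 3 mm thick: inside x -73 to +73, y -142 to +142 mm, floor at z 3 mm. Fixed covers roof both ends (underside 52, top 55 mm up): a deep one at the -y end, a short one at the +y end. Origin: centre of its underside, z up
- opening (a point): centre of the till's open top, level with the top of its walls and covers (55 mm up). The opening runs from y = -40 to y = +115 mm of the till and over its full inner width of 146 mm; nothing else is open
- rest: fixed tool rest: aluminium base plate 60 mm (its x) by 130 mm (its y), 8 mm thick, with two orange uprights (50 mm in x, 8 mm in y) at y = -45 and +45 mm, 63 mm high, empty between them; each has a notch in its top, 26 mm wide in x, centred on x = 0. Origin at the centre of its underside, z up
- cradle (a point): middle between the rest's two notches, level with their bottoms (52 mm up). Here the middle of the spanner belongs (along the rest within 20 mm), lying flat along the rest's y in both notches, either way round
- spanner: steel combination spanner, 195 mm along its y (jaw at -y 27 mm wide, ring at +y 22 mm), shank 10 mm wide, 6 mm thick from y = -68 to +82, flat underside, 0.09 kg. Origin mid-length on its underside, z up. At the start it lies across the till on the rims of the long walls (underside 55 mm up), over the screwdriver's handle
- screwdriver: black-handled screwdriver on the till's floor, along the till's y within a few degrees, 0.1 kg. Origin on its underside, y to the handle end; handle y +13 to +113 mm, 32 wide, 29 high; blade 7 mm thick, y -112 to +13, axis 14 mm up. At the start the handle end is 7 to 22 mm under the short cover, the blade under the deep one with over 35 mm free behind the tip
- blade_tip (a point): point at the tip of the screwdriver's blade, on its axis
- butt (a point): point at the handle end of the screwdriver, on its axis
- drill_stand: wooden drill stand with seven bits, 32x100x98 mm, at the back of the worktop; bystander, origin at the centre of its underside
- pliers: combination pliers with blue handles, 61x183x14 mm, lying at the back; bystander, origin at the centre of its underside
- tape: roll of black tape, 62 mm across, 19 mm high, at the back; bystander, origin at the centre of its underside
- g_clamp: black G-clamp lying on its side, 181x131x24 mm, at the left; bystander, origin at the centre of its underside
- adj_wrench: adjustable wrench lying flat, 44x187x12 mm, at the right; bystander, origin at the centre of its underside
There are look-alikes about, which are no part of the job. What is shaped like the spanner but red is not meant.

How it is judged:
On the way, in this order (a step that is already met when the one before it is completed fails the run):
1. the spanner lies in both notches of the rest, let go (x of spanner in the frame of rest between -0.01 and 0.01 m and y of spanner in the frame of rest between -0.022 and 0.022 m and z of spanner in the frame of rest between 0.047 and 0.056 m and angle between the y axis of spanner and the y axis of rest, either way round below 0.15 rad and angle between spanner's own z axis and vertical below 0.12 rad and contact force between spanner and rest above 0.2 N and contact force between spanner and the fingers below 0.05 N), for 0.2 s.
2. the screwdriver, in the gripper, slants through the opening: handle end above the covers, blade tip still below them inside the till (z of butt in the frame of till above 0.06 m and z of blade_tip in the frame of till below 0.05 m and x of blade_tip in the frame of till between -0.073 and 0.073 m and y of blade_tip in the frame of till between -0.142 and 0.115 m and contact force between screwdriver and the fingers above 0.5 N), for 0.1 s.
At the end, for the whole second after the job is handed in: the fingers hold the screwdriver, slower than 3 cm/s, both ends over 10 cm above the worktop, touching neither till, rest, spanner nor bystanders; the spanner lies free and flat in both notches of the rest, across within 10 mm, along within 22 mm, within 0.15 rad (all of step 1 and height (world z) of each of blade_tip, butt above 0.1 m and contact force between screwdriver and the fingers above 0.5 N and linear speed of screwdriver below 0.03 m/s and contact force between screwdriver and till below 0.05 N and contact force between screwdriver and rest below 0.05 N and contact force between screwdriver and spanner below 0.05 N and contact force between screwdriver and drill_stand below 0.05 N and contact force between screwdriver and pliers below 0.05 N and contact force between screwdriver and tape below 0.05 N and contact force between screwdriver and g_clamp below 0.05 N and contact force between screwdriver and adj_wrench below 0.05 N); the arm keeps its last pose, push and grip.
It fails at once if the screwdriver is forced against the till (over 30 N) (contact force between screwdriver and till above 30 N).
It fails at once if another tool is disturbed (moved over 30 mm) (distance of any of drill_stand, pliers, tape, g_clamp, adj_wrench from where it was at the start of the episode above 0.03 m).
It also fails if it takes over 64 s, if anything falls off the work surface, if the arm or the gripper's body presses on something with over 40 N, if the wrist force passes 120 N, or if a joint passes its speed limit or range.

## Robot

A 6-joint arm with a two-finger parallel gripper is mounted at the origin on a cart in front of the work surface, level with it; the furniture and walls round the work are solid. World frame = base frame: x ahead of the robot, y to its left, z up, the work surface at z = 0. Lengths are in m, angles in rad, forces in N, time in s.
With the tool pointing down it reaches from about 0.325 to 0.9 m from the base axis. Payload 3.5 kg.
Tool frame: the origin (TCP) lies at the very end of the fingers, on their centre line; the grasp point (between the pads) lies 19 mm behind it (manip.tcp_to_grasp is the distance from the TCP to the grasp point, in m); z points along the fingers, y is the line along which they close (so a half turn about z gives the same grasp; the last joint's range is limited). The gripper opens to 85 mm and grips with 20 to 120 N. Pads are 22 mm wide; open, the fingers measure 114 mm over their backs; the gripper's body (76 mm by 85 mm) begins 54 mm behind the grasp point. The pads swing forward as they close: fully open they stand 13 mm farther back than shut.
Start: joints at [-1.352, 0.276, -0.026, 1.268, 0, 1.467], TCP at [0.198, -0.593, 0.231] pointing down, gripper open.
Joint ranges: [-3.12, 3.12], [-0.85, 1.88], [-1.08, 1.24], [-1.95, 2.15], [-1.57, 1.53], [-3.14, 3.14]. Speed limits (rad/s): [2.57, 2.57, 3.14, 3.14, 3.14, 3.14].

## Interface

Orientations are given as a 3x3 rotation matrix whose columns are the frame's x, y, z axes.
In Python, from workcell import manip gives the robot as it stands. Calls block until the motion is done:
- manip.goto(position, orientation): joint-space move of the TCP to a pose.
- manip.move_straight(position, speed=0.15, frame=None): straight line of the TCP; frame=None keeps the orientation; speed is the mean speed in m/s.
- manip.goto_joints(angles): joint-space move.
- manip.let_go() and manip.grasp(grip_force=None): open the fingers fully, or close them until they stop; grip_force is the grip in N (None keeps the last).
- manip.pause(seconds).
- manip.solve_ik(position, orientation): joint angles nearest the present ones, or None.
- manip.observe(): the state.
- manip.capture(name): name is "side" or "top" or "wrist"; returns a dict with "frame" (420x560x3 uint8, red, green, blue), "fx", "fy", "cx", "cy" (pixels), "dist_coeffs" ([k1, k2, p1, p2, k3] as OpenCV has them; the pictures are not rectified), "R" (3x3) and "t" (3): a world point X has camera coordinates R X + t; the wrist camera has in their place "tool_from_camera" (4x4, takes a point from camera to tool coordinates, whose origin is the TCP and whose axes are the flange's). Camera axes: x right, y down, z forward; pixel columns grow to the right and rows downward; lengths in m; the calibration is good to about 2 mm. A picture is of the moment at which its call begins: read the wrist's pose just before it. There is no depth.
A pose or a line that the arm cannot do raises manip.IKError and nothing moves.
- manip.close_job(): hands the job in; it is judged then, once.
The state is a dict: "time_s": time; "qpos": joint angles; "dq": joint speeds; "joint_efforts": joint torques, N m; "tool_pos": TCP position; "ee_rot": TCP orientation; "ft_force": force on the tool from outside, world axes, zero at the start; "torque": the same for the moment, N m; "finger_gap": finger opening in m; "grip_force": force on a finger pad.
Only numpy, scipy, OpenCV 4.12 (cv2) and the standard library are available. Lean on these libraries where they do the work, as an engineer would, in place of code of your own. Each camera call takes 0.05 s, during which the arm holds its last target. There are 200 camera calls.

## Working session

There is one attempt and no reset: what is moved stays moved. The work goes in short steps, each a Python script; the robot and the scene stay as the last script left them, time stands still between calls to the robot, and variables do not carry over. Pictures are saved under pics/ and viewed, at most 10 in all, crops included, and the job is handed in when it is done.

```bash
ls; mkdir -p pics; cat > h.py <<'E'
import numpy as np, cv2
from workcell import manip
def save(c,n): cv2.imwrite('pics/'+n,c['frame'][:,:,::-1])
def K(c): return np.array([[c['fx'],0,c['cx']],[0,c['fy'],c['cy']],[0,0,1.]])
def RT(c,tp=None,er=None):
    if 'R' in c: return np.array(c['R']),np.array(c['t'])
    T=np.eye(4);T[:3,:3]=er;T[:3,3]=tp
    W=np.linalg.inv(T@np.array(c['tool_from_camera']));return W[:3,:3],W[:3,3]
def toplane(c,px,z,R,t):
    u=cv2.undistortPoints(np.array(px,float).reshape(-1,1,2),K(c),np.array(c['dist_coeffs']))[:,0]
    d=np.c_[u,np.ones(len(u))]@R; o=-R.T@t
    return o+d*((z-o[2])/d[:,2])[:,None]
def proj(c,P,R,t): return cv2.projectPoints(np.array(P,float).reshape(-1,1,3),cv2.Rodrigues(R)[0],t,K(c),np.array(c['dist_coeffs']))[0][:,0]
E
python3 - <<'E'
from h import *
import pickle
o=manip.observe();print(o['time_s'],o['tool_pos'])
for n in('side','top','wrist'):
    c=manip.capture(n);save(c,n+'0.png');pickle.dump(c,open(n+'0.pkl','wb'))
    if 'R' in c: print(n,-np.array(c['R']).T@c['t'],c['fx'],c['R'])
E
```

```text
pics
0.0 [ 0.1974823  -0.59215603  0.23015001]
side [ 0.06537613 -0.68223513  1.13323525] 419.28319654797684 [[ 0.76705959 -0.64150617 -0.00945585]
 [-0.52139576 -0.61471789 -0.59183476]
 [ 0.37385297  0.45890277 -0.80600385]]
top [ 0.35495749 -0.11220435  1.77776043] 494.8745400014338 [[-0.02862629 -0.99900451 -0.03421282]
 [-0.99177464  0.03265752 -0.12376008]
 [ 0.12475419  0.03038861 -0.9917222 ]]
```

View pics/top0.png

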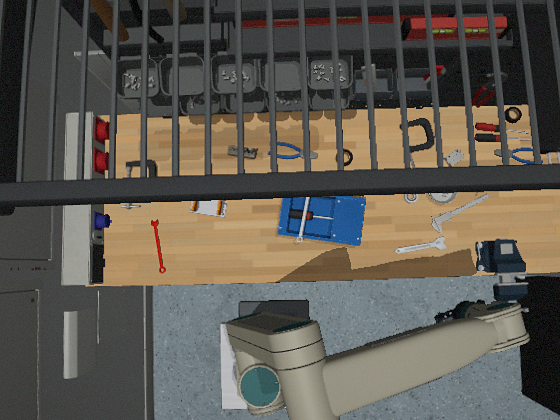

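View pics/side0.png

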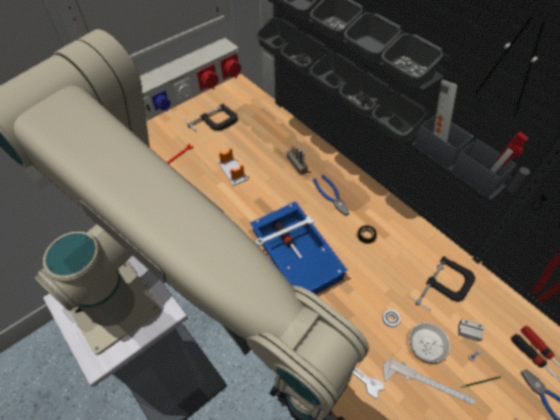

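The top view shows the blue till at about (322,220), with the steel spanner across it from (304,195) to (300,240). The orange rest is at (210,205). Two objects could be the spanner: the red one at (158,245), which the task excludes, and the steel one on the till, which fits the description.

```bash
python3 - <<'E'
from h import *
import pickle
np.set_printoptions(precision=3,suppress=True)
c=pickle.load(open('top0.pkl','rb'));R,t=RT(c)
print(toplane(c,[(281,193),(365,199),(360,245),(278,236)],.055,R,t))
print(toplane(c,[(195,200),(226,200),(225,215),(192,213)],.03,R,t))
c=pickle.load(open('side0.pkl','rb'));R,t=RT(c)
print(toplane(c,[(253,215),(291,204),(345,270),(317,293)],.055,R,t)); print(toplane(c,[(231,170)],.03,R,t))
w=pickle.load(open('wrist0.pkl','rb'));print(w['tool_from_camera'],w['fx'])
o=manip.observe();print(o['ee_rot'])
E
```

```text
[[ 0.602 -0.075  0.055]
 [ 0.571 -0.369  0.055]
 [ 0.411 -0.343  0.055]
 [ 0.451 -0.06   0.055]]
[[0.59  0.235 0.03 ]
 [0.587 0.123 0.03 ]
 [0.533 0.127 0.03 ]
 [0.544 0.246 0.03 ]]
[[ 0.484 -0.042  0.055]
 [ 0.604 -0.087  0.055]
 [ 0.567 -0.365  0.055]
 [ 0.457 -0.366  0.055]]
[[0.554 0.175 0.03 ]]
[[-0.    -0.961 -0.275  0.071]
 [ 1.    -0.     0.     0.   ]
 [-0.    -0.275  0.961 -0.143]
 [ 0.     0.     0.     1.   ]] 352.22092256672914
[[ 0.949  0.316 -0.   ]
 [ 0.316 -0.949  0.002]
 [ 0.    -0.002 -1.   ]]
```

```bash
python3 - <<'E'
from h import *
import pickle
D=np.array([[1,0,0],[0,-1,0],[0,0,-1.]])
for n,p in(('till',[.566,-.21,.36]),('rest',[.60,.18,.32])):
    manip.goto(p,D);manip.pause(.3);o=manip.observe();c=manip.capture('wrist')
    c['tp']=o['tool_pos'];c['er']=o['ee_rot'];pickle.dump(c,open(n+'.pkl','wb'))
    cv2.imwrite(f'pics/{n}1.png',cv2.resize(c['frame'][:,:,::-1],(800,600),interpolation=cv2.INTER_CUBIC)); print(o['time_s'],o['tool_pos'],o['qpos'])
E
```

```text
2.425 [ 0.56579477 -0.21048964  0.35981671] [-4.63190192e-01  2.02587039e-01  1.45722411e-01  1.51421704e+00
 -3.80933124e-05  2.67923995e+00]
7.4083 [0.60001558 0.17995907 0.31998999] [ 1.88237282e-01  2.49152491e-01  1.22558064e-01  1.44421929e+00
  2.49197195e-06 -2.95324355e+00]
```

View pics/till1.png

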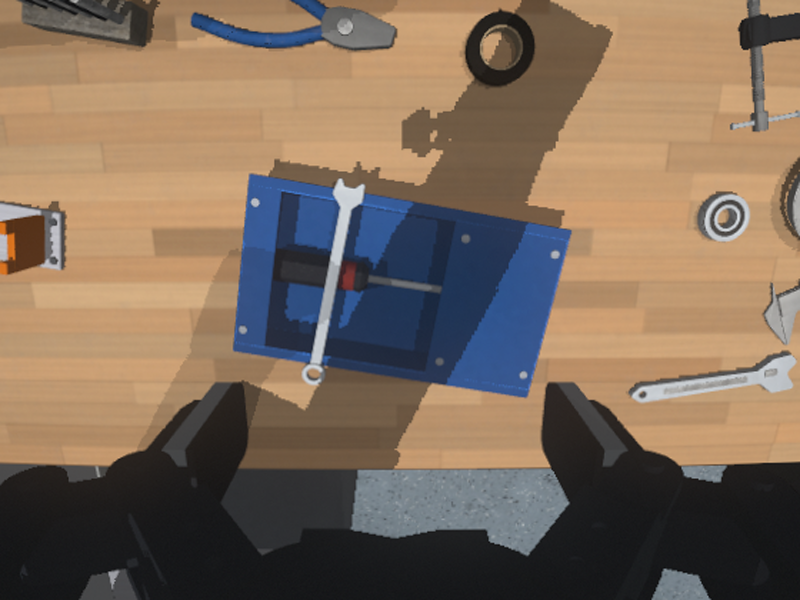

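View pics/rest1.png

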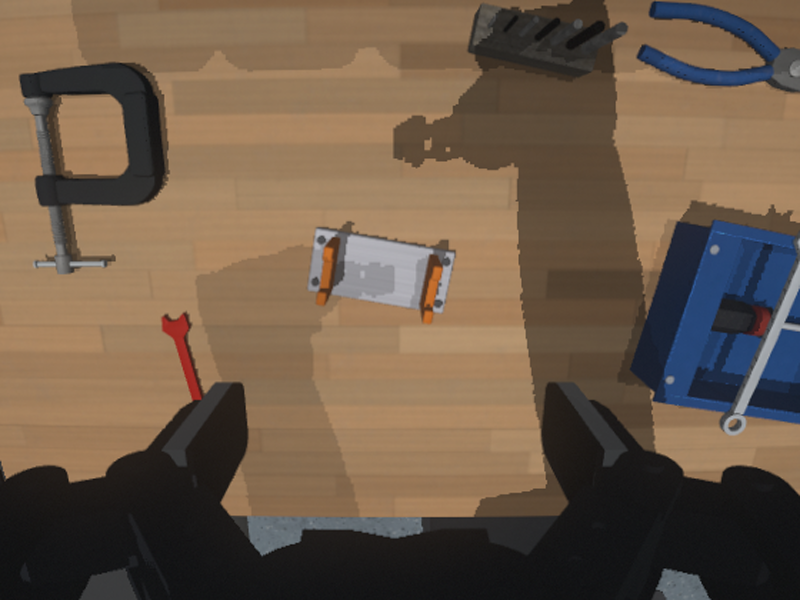

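The till view shows the till's rim corners at (250,174), (571,231), (527,397) and (234,351). The steel spanner runs from its jaw at (348,185) to its ring at (313,373), and the black handle with a red collar lies under it at (320,270). The adjustable wrench at (715,378) and the red spanner at (180,350) in the rest view are not meant. The rest plate's corners are at (317,228), (455,250), (447,313) and (309,291).

```bash
cat >> h.py <<'E'
from scipy.optimize import least_squares
def fit(c,px,pts,x0,s=.7):
    R,t=RT(c,c['tp'],c['er']);px=np.array(px,float)*s
    f=lambda x:(proj(c,place(x,pts),R,t)-px).ravel()
    r=least_squares(f,x0);return r.x,r.fun.reshape(-1,2)
def place(x,pts):
    pts=np.array(pts,float);a=x[2];c_,s_=np.cos(a),np.sin(a)
    return np.c_[x[0]+c_*pts[:,0]-s_*pts[:,1],x[1]+s_*pts[:,0]+c_*pts[:,1],pts[:,2]]
E
python3 - <<'E'
from h import *
import pickle
np.set_printoptions(precision=4,suppress=True)
c=pickle.load(open('till.pkl','rb'));z=.055
T=[(.084,.145,z),(.084,-.145,z),(-.084,-.145,z),(-.084,.145,z)]
xt,r=fit(c,[(250,174),(571,231),(527,397),(234,351)],T,[.5,-.2,-.1]);print('till',xt,r)
R,t=RT(c,c['tp'],c['er'])
P=toplane(c,np.array([(348,185),(313,373),(330,280)])*.7,.061,R,t);print(P,np.linalg.norm(P[0]-P[1]))
img=c['frame'][:,:,::-1].copy();S=3
img=cv2.resize(img[105:290,150:410],None,fx=S,fy=S,interpolation=cv2.INTER_CUBIC)
def dr(pts,col):
    q=(proj(c,place(xt,pts),R,t)-[150,105]+.5)*S
    cv2.polylines(img,[q.astype(int)],True,col,1)
dr(T,(0,255,255));dr([(.073,.115,z),(.073,-.04,z),(-.073,-.04,z),(-.073,.115,z)],(0,255,0))
i2=img
c=pickle.load(open('rest.pkl','rb'));z=.008
B=[(.03,.065,z),(.03,-.065,z),(-.03,-.065,z),(-.03,.065,z)]
xr,r=fit(c,[(317,228),(455,250),(447,313),(309,291)],B,[.55,.18,-.1]);print('rest',xr,r)
R,t=RT(c,c['tp'],c['er']);S=5
q=c['frame'][:,:,::-1][145:240,200:340];q=cv2.resize(q,None,fx=S,fy=S,interpolation=cv2.INTER_CUBIC)
def d2(pts,col): cv2.polylines(q,[((proj(c,place(xr,pts),R,t)-[200,145]+.5)*S).astype(int)],True,col,1)
d2(B,(0,255,255))
for s in(-.045,.045): d2([(.025,s+.004,.063),(.025,s-.004,.063),(-.025,s-.004,.063),(-.025,s+.004,.063)],(0,255,0)); d2([(.013,s+.004,.052),(.013,s-.004,.052),(-.013,s-.004,.052),(-.013,s+.004,.052)],(255,0,0))
cv2.imwrite('pics/ov_till.png',i2);cv2.imwrite('pics/ov_rest.png',q);np.save('poses.npy',[xt,xr])
E
```

```text
till [ 0.5168 -0.2134 -0.1715] [[-0.4876 -0.2505]
 [ 0.9392 -0.5119]
 [ 0.2081  0.7827]
 [-0.6611  0.3705]]
[[ 0.6144 -0.1711  0.061 ]
 [ 0.4393 -0.1332  0.061 ]
 [ 0.5305 -0.1528  0.061 ]] 0.17915552989905334
rest [ 0.5701  0.1906 -0.1564] [[-0.5437  0.1311]
 [ 1.6853  0.1568]
 [-1.0954 -0.6161]
 [-0.0782  0.3526]]
```

View pics/ov_till.png

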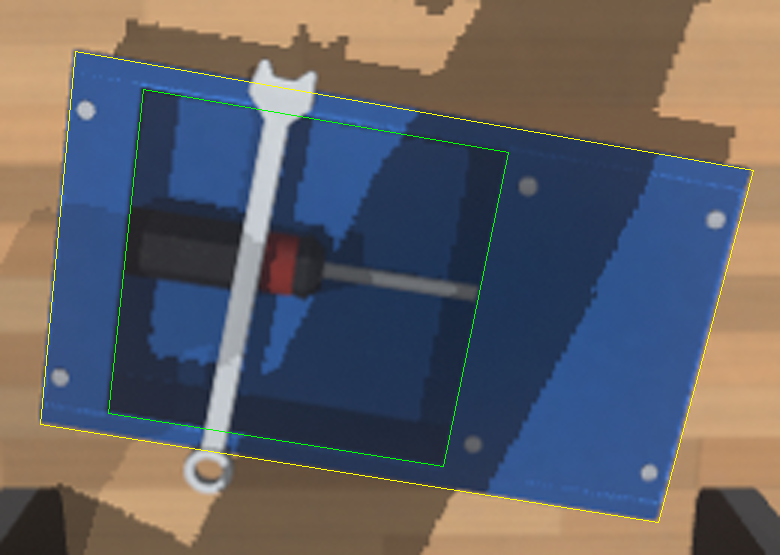

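View pics/ov_rest.png

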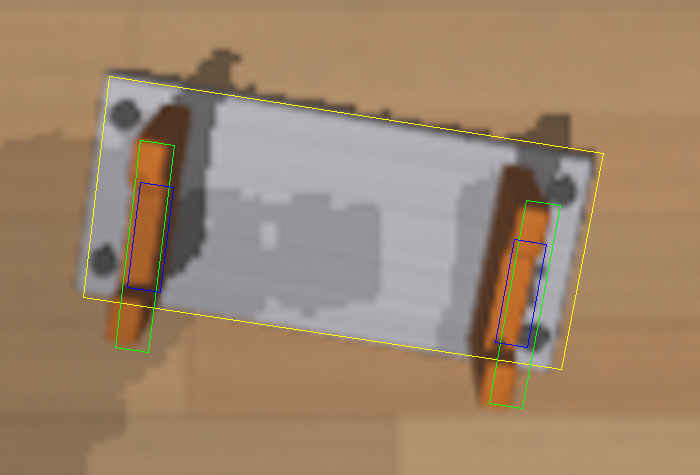

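The till overlay fits. The rest overlay is about 2 px off, so I'll refit it using the upright tops as well, then pick and place the spanner.

```bash
python3 - <<'E'
from h import *
import pickle
np.set_printoptions(precision=4,suppress=True)
xt,xr=np.load('poses.npy')
c=pickle.load(open('rest.pkl','rb'))
z=.008;pts=[(.03,.065,z),(.03,-.065,z),(-.03,-.065,z),(-.03,.065,z)];px=[(108,73),(593,157),(550,371),(80,292)]
z=.063;pts+=[(.025,.049,z),(-.025,.049,z),(-.025,.041,z),(.025,-.041,z),(-.025,-.041,z),(-.025,-.049,z),(.025,-.049,z)]
px+=[(138,142),(107,341),(140,347),(520,203),(482,401),(512,407),(549,207)]
px=np.array(px)/5+[199.5,144.5]
xr,r=fit(c,px,pts,xr,1);print('rest',xr);print(r)
c=pickle.load(open('till.pkl','rb'));R,t=RT(c,c['tp'],c['er'])
P=toplane(c,np.array([(208,471),(276,120),(217,435),(285,80)])/3+[149.5,104.5],.061,R,t)
d=P[2]-P[1];d2=P[0]-P[3];d/=np.linalg.norm(d);d2n=d2/np.linalg.norm(d2);print(d,d2n,np.linalg.norm(d2))
d=(d+d2n);d/=np.linalg.norm(d);s=P[0]-.0865*d;print('spanner mid',s)
a=xt[2];q=s[:2]-xt[:2];print('in till',np.cos(a)*q[0]+np.sin(a)*q[1],-np.sin(a)*q[0]+np.cos(a)*q[1])
np.savez('p.npz',xt=xt,xr=xr,s=s,d=d)
E
```

```text
rest [ 0.5704  0.1924 -0.1695]
[[-0.7399 -0.2171]
 [ 0.9077 -0.3021]
 [ 0.5959  0.108 ]
 [-0.83    0.2655]
 [-0.7302 -1.0486]
 [-0.0534  0.409 ]
 [ 0.0314  0.3   ]
 [-0.0173 -0.3013]
 [-0.3458  0.576 ]
 [ 0.2238  0.4432]
 [ 0.9593  0.0447]]
[-0.9772  0.2125  0.    ] [-0.9752  0.2213  0.    ] 0.17808421720603168
spanner mid [ 0.5232 -0.1516  0.061 ]
in till -0.004270724056138914 0.062015886429498096
```

```bash
cat >> h.py <<'E'
def down(yaw):
    c_,s_=np.cos(yaw),np.sin(yaw);return np.array([[c_,s_,0],[s_,-c_,0],[0,0,-1.]])
def st(m):
    o=manip.observe();print(m,round(o['time_s'],2),np.round(o['tool_pos'],4),'F',np.round(o['ft_force'],1),'gap',round(o['finger_gap'],4),'grip',np.round(o['grip_force'],1),'q',np.round(o['qpos'],2));return o
E
python3 - <<'E'
from h import *
p=np.load('p.npz');s,d,xt=p['s'],p['d'],p['xt']
yaw=np.arctan2(d[1],d[0]);tg=s[:2]-.005*np.array([-np.sin(xt[2]),np.cos(xt[2])])
manip.goto([*tg,.16],down(yaw));st('above')
manip.move_straight([*tg,.046],.12);st('down')
manip.grasp(50);o=st('grasp')
if o['finger_gap']>.006:
    manip.move_straight([*tg,.17],.15);st('lift')
E
```

```text
above 9.81 [ 0.5226 -0.1564  0.1602] F [-0.8 -0.4 -0.7] gap 0.0856 grip 0.0 q [-0.41  0.18 -0.3   1.09  0.   -0.19]
down 10.91 [ 0.5231 -0.1568  0.0468] F [0.3 0.6 0.2] gap 0.0858 grip 0.0 q [-0.41  0.3  -0.42  0.85  0.   -0.19]
grasp 11.59 [ 0.5225 -0.1564  0.0463] F [0.  0.6 3.2] gap 0.0081 grip 49.0 q [-0.41  0.3  -0.42  0.85  0.   -0.19]
lift 12.57 [ 0.5214 -0.1561  0.1688] F [-1.   0.9 -2.1] gap 0.0082 grip 48.7 q [-0.41  0.18 -0.29  1.11 -0.   -0.19]
```

```bash
python3 - <<'E'
from h import *
import pickle
p=np.load('p.npz');xr=p['xr'];xt=p['xt']
c=manip.capture('wrist');o=st('x');c['tp']=o['tool_pos'];c['er']=o['ee_rot'];pickle.dump(c,open('till2.pkl','wb'))
yaw=xr[2]-np.pi/2
manip.goto([xr[0],xr[1],.15],down(yaw));manip.pause(.2);o=st('above')
w=manip.capture('wrist');w['tp']=o['tool_pos'];w['er']=o['ee_rot'];pickle.dump(w,open('rest2.pkl','wb'))
s=manip.capture('side')
A=cv2.resize(w['frame'],(400,300));B=cv2.resize(c['frame'],(400,300));C=cv2.resize(s['frame'][120:220,170:310],(400,286));C=np.vstack([C,np.zeros((14,400,3),np.uint8)])
cv2.imwrite('pics/m1.png',np.vstack([np.hstack([A,B]),np.hstack([C,C*0])])[:,:,::-1])
E
```

```text
x 12.62 [ 0.5213 -0.1561  0.1685] F [-0.1 -0.7 -0.8] gap 0.0085 grip 48.7 q [-0.41  0.18 -0.29  1.11 -0.   -0.19]
above 14.14 [0.5707 0.1913 0.1501] F [-0.5 -0.4 -0.8] gap 0.0081 grip 48.7 q [ 0.22  0.29 -0.19  1.09 -0.   -1.18]
```

View pics/m1.png

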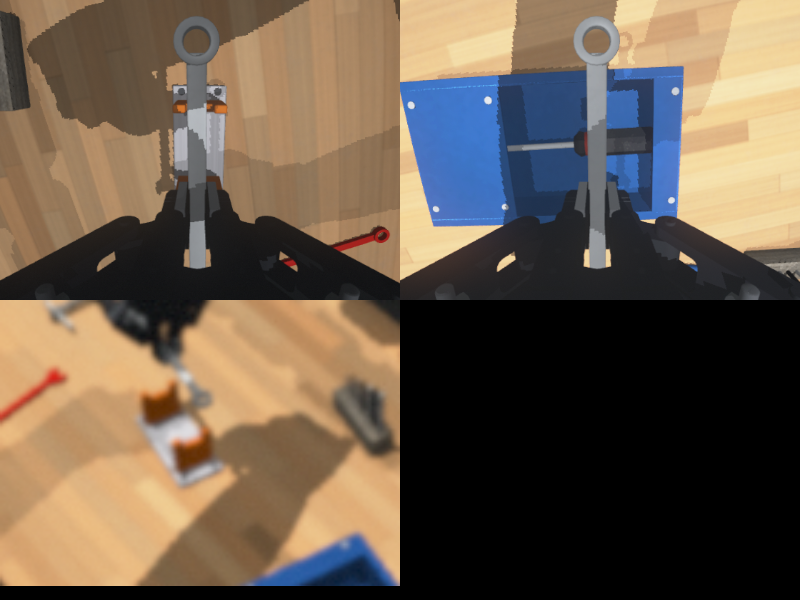

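The spanner is held straight: its ring is at (196,41) in the upper-left panel, over the rest's notch at (202,105). I'll check the ring's position numerically, then place it.

```bash
python3 - <<'E'
from h import *
import pickle
np.set_printoptions(precision=4,suppress=True)
w=pickle.load(open('rest2.pkl','rb'));R,t=RT(w,w['tp'],w['er'])
P=toplane(w,[(196.5*1.4,41*1.4)],w['tp'][2]+.015,R,t)[0]
print('ring in tool',np.array(w['er']).T@(P-w['tp']))
xr=np.load('p.npz')['xr']
N=[(s,-.049,.063) for s in(-.013,.013)]+[(s,-.041,.063) for s in(-.013,.013)]+[(s,-.049,.052) for s in(-.013,.013)]+[(s,-.065,.008) for s in(-.03,.03)]
q=proj(w,place(xr,N),R,t)
S=6;x0,y0=230,105;i=cv2.resize(w['frame'][y0:y0+90,x0:x0+100,::-1],None,fx=S,fy=S,interpolation=cv2.INTER_CUBIC)
for u in q: cv2.circle(i,tuple(((u-[x0,y0]+.5)*S).astype(int)),3,(0,255,0),1)
cv2.imwrite('pics/n.png',i)
E
```

```text
ring in tool [ 0.0872 -0.0014 -0.015 ]
```

View pics/n.png

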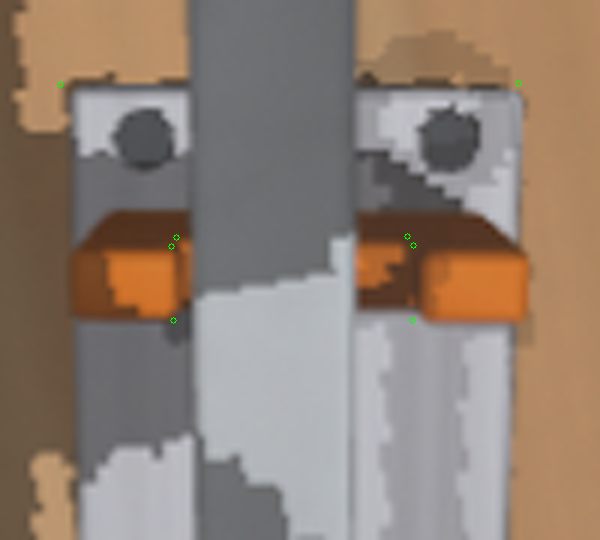

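The spanner sits over the notch to within about 2 mm, with 8 mm of clearance each side. Placing it now.

```bash
python3 - <<'E'
from h import *
p=np.load('p.npz');xr=p['xr'];D=down(xr[2]-np.pi/2)
g=xr[:2]+.0012*D[:2,1]
manip.move_straight([*g,.06],.12);manip.move_straight([*g,.0435],.04);st('low')
manip.let_go();manip.pause(.3);st('open')
manip.move_straight([*g,.2],.2);o=st('up')
import pickle
w=manip.capture('wrist');w['tp']=o['tool_pos'];w['er']=o['ee_rot'];s=manip.capture('side')
A=cv2.resize(w['frame'],(400,300))
# go over the till for a screwdriver view, tool already in the screwdriver-grasp yaw
xt=p['xt'];u=np.array([-np.sin(xt[2]),np.cos(xt[2])]);v=xt[:2]+.05*u
Dn=down(xt[2]-np.pi/2)
t2=v-.05*u
manip.goto([*t2,.26],Dn);manip.pause(.2);o=st('till')
c=manip.capture('wrist');c['tp']=o['tool_pos'];c['er']=o['ee_rot'];pickle.dump(c,open('till3.pkl','wb'))
C=cv2.resize(s['frame'][120:220,170:310],(400,286),interpolation=cv2.INTER_CUBIC);C=np.vstack([C,np.zeros((14,400,3),np.uint8)])
B=cv2.resize(c['frame'],(400,600//2))
i=np.vstack([np.hstack([A,C]),np.hstack([B,B*0])])
cv2.imwrite('pics/m2.png',i[:,:,::-1])
E
```

```text
low 15.7 [0.569  0.1926 0.0433] F [ 0.7 -0.1  0.9] gap 0.0082 grip 48.9 q [ 0.22  0.39 -0.3   0.88 -0.   -1.18]
open 16.73 [0.5692 0.1926 0.0435] F [ 0.3 -0.2  0.8] gap 0.0855 grip 0.0 q [ 0.22  0.39 -0.3   0.88  0.   -1.18]
up 17.66 [0.5682 0.1924 0.1987] F [-0.1 -0.4 -0. ] gap 0.0853 grip 0.0 q [ 0.22  0.25 -0.13  1.19  0.   -1.18]
till 19.48 [ 0.5171 -0.2124  0.2598] F [-0.1  0.3 -0.2] gap 0.085 grip 0.0 q [-0.51  0.15 -0.13  1.3   0.   -1.91]
```

View pics/m2.png

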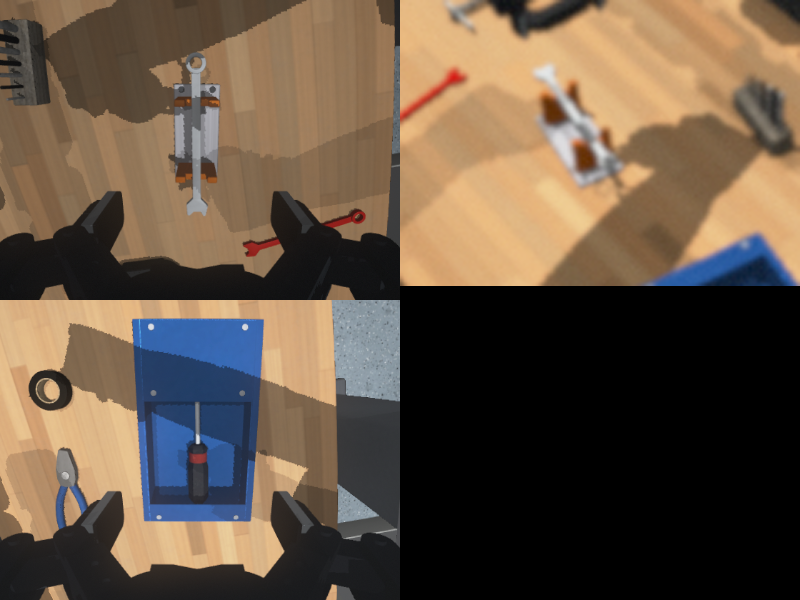

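The spanner lies in both notches, seen in the upper panels. The lower panel shows the screwdriver with its handle at about (198,475) and the red collar at (198,458). I'll use my last view on an enlarged crop with the till overlay.

```bash
python3 - <<'E'
from h import *
import pickle
c=pickle.load(open('till3.pkl','rb'));R,t=RT(c,c['tp'],c['er']);xt=np.load('p.npz')['xt']
x0,y0,S=195,130,5;i=cv2.resize(c['frame'][y0:y0+120-0+38-38,x0:x0+160][:,:,::-1],None,fx=S,fy=S,interpolation=cv2.INTER_CUBIC)
i=np.clip(i.astype(float)*1.6,0,255).astype(np.uint8)
# shift so that the handle region is included
y0=174;i=np.clip(cv2.resize(c['frame'][y0-44:y0+76,x0:x0+160][:,:,::-1],None,fx=S,fy=S,interpolation=cv2.INTER_CUBIC)*1.6,0,255).astype(np.uint8) if 0 else i
z=.055
q=(proj(c,place(xt,[(.073,.115,z),(.073,-.04,z),(-.073,-.04,z),(-.073,.115,z)]),R,t)-[x0,130]+.5)*S
print(q); cv2.polylines(i,[q.astype(int)],True,(0,255,0),1)
cv2.imwrite('pics/sd.png',i);print(i.shape)
E
```

```text
[[ 78.59095969 776.72724479]
 [ 39.13689783  58.9290274 ]
 [786.82584984  60.121464  ]
 [743.80607221 777.41632357]]
(600, 800, 3)
```

View pics/sd.png

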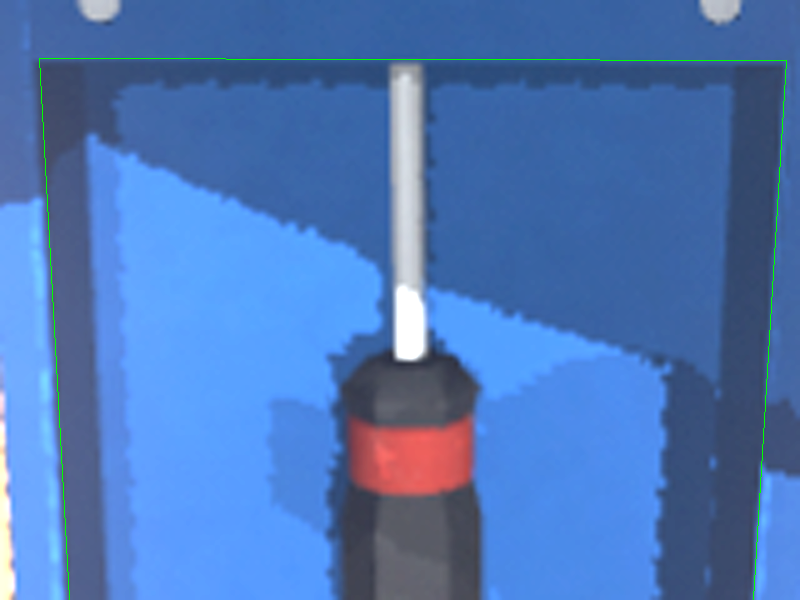

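The overlay matches the opening. The blade runs from (407,65) to (410,358), where it meets the handle. The handle's centre line is at (411,540) and its front at row 356.

```bash
python3 - <<'E'
from h import *
import pickle
np.set_printoptions(precision=4,suppress=True)
c=pickle.load(open('till3.pkl','rb'));R,t=RT(c,c['tp'],c['er']);xt=np.load('p.npz')['xt']
a=xt[2];Rt=np.array([[np.cos(a),-np.sin(a)],[np.sin(a),np.cos(a)]])
P=np.array([toplane(c,np.array([u])/5+[194.5,129.5],z,R,t)[0] for u,z in[((407,65),.0205),((410,358),.0205),((411,540),.032)]])
L=(P[:,:2]-xt[:2])@Rt;print(L)
k=np.polyfit(L[:,1],L[:,0],1);psi=-k[0];print('yaw rel till',psi)
yo=L[1,1]-.013; print('butt y',yo+.113,'tip y',yo-.112)
# plan: screwdriver frame yaw
yaw=xt[2]+psi
x0=np.polyval(k,yo)
def W(x,y,z): return np.array([*(xt[:2]+Rt@[x,y]),z])
np.savez('sd.npz',yo=yo,x0=x0,k=k,yaw=yaw)
# pose for tip at (y,z) with tilt phi; g = distance along sd axis from origin at grasp
E=np.array([np.cos(yaw),np.sin(yaw),0]);U=np.array([-np.sin(yaw),np.cos(yaw),0]);Z=np.array([0,0,1.])
# reach check of tilted poses
q=manip.observe()['qpos']
for phi in np.radians([0,15,25,30]):
    for sgn in(-1,1):
        ys=np.cos(phi)*U+np.sin(phi)*Z; tz=np.sin(phi)*U-np.cos(phi)*Z
        tx=sgn*ys; Ro=np.c_[tx,np.cross(tz,tx),tz]
        r=[]
        for y,z in((.07,.005),(.05,.06),(.13,.13),(.13,.2)):
            s=manip.solve_ik(W(x0,y,z),Ro);r.append(None if s is None else np.round(s,2))
        print(np.degrees(phi),sgn,r)
E
```

```text
[[ 0.0012 -0.0358]
 [ 0.0004  0.029 ]
 [ 0.0001  0.068 ]]
yaw rel till 0.010319935226559
butt y 0.1289662200297582 tip y -0.09603377997024182
0.0 -1 [array([-0.38,  0.36, -0.44,  0.76,  0.  , -1.79]), array([-0.42,  0.3 , -0.39,  0.88,  0.  , -1.83]), array([-0.28,  0.21, -0.33,  1.03,  0.  , -1.68]), array([-0.28,  0.16, -0.24,  1.17,  0.  , -1.68])]
0.0 1 [array([-0.38,  0.36, -0.44,  0.76,  0.  ,  1.35]), array([-0.42,  0.3 , -0.39,  0.88,  0.  ,  1.31]), array([-0.28,  0.21, -0.33,  1.03,  0.  ,  1.46]), array([-0.28,  0.16, -0.24,  1.17,  0.  ,  1.46])]
14.999999999999998 -1 [array([-0.52,  0.41, -0.4 ,  0.86,  0.25, -1.94]), array([-0.55,  0.35, -0.35,  0.98,  0.24, -1.97]), array([-0.41,  0.24, -0.32,  1.08,  0.25, -1.83]), array([-0.41,  0.18, -0.23,  1.22,  0.25, -1.83])]
14.999999999999998 1 [array([-0.52,  0.41, -0.4 ,  0.86,  0.25,  1.21]), array([-0.55,  0.35, -0.35,  0.98,  0.24,  1.17]), array([-0.41,  0.24, -0.32,  1.08,  0.25,  1.31]), array([-0.41,  0.18, -0.23,  1.22,  0.25,  1.31])]
25.0 -1 [array([-0.59,  0.47, -0.36,  0.94,  0.39, -2.04]), array([-0.63,  0.41, -0.3 ,  1.07,  0.39, -2.08]), array([-0.49,  0.29, -0.3 ,  1.13,  0.41, -1.94]), array([-0.49,  0.23, -0.22,  1.27,  0.41, -1.94])]
25.0 1 [array([-0.59,  0.47, -0.36,  0.94,  0.39,  1.1 ]), array([-0.63,  0.41, -0.3 ,  1.07,  0.39,  1.07]), array([-0.49,  0.29, -0.3 ,  1.13,  0.41,  1.21]), array([-0.49,  0.23, -0.22,  1.27,  0.41,  1.21])]
29.999999999999996 -1 [array([-0.63,  0.5 , -0.33,  0.99,  0.46, -2.1 ]), array([-0.66,  0.45, -0.28,  1.12,  0.45, -2.13]), array([-0.53,  0.32, -0.29,  1.17,  0.48, -1.99]), array([-0.53,  0.25, -0.21,  1.31,  0.48, -1.99])]
29.999999999999996 1 [array([-0.63,  0.5 , -0.33,  0.99,  0.46,  1.04]), array([-0.66,  0.45, -0.28,  1.12,  0.45,  1.01]), array([-0.53,  0.32, -0.29,  1.17,  0.48,  1.15]), array([-0.53,  0.25, -0.21,  1.31,  0.48,  1.15])]
```

```bash
cat >> h.py <<'E'
def setup():
    p=np.load('p.npz');s=np.load('sd.npz');xt=p['xt'];a=xt[2];yaw=float(s['yaw']);k=s['k']
    Rt=np.array([[np.cos(a),-np.sin(a)],[np.sin(a),np.cos(a)]])
    U=np.array([-np.sin(yaw),np.cos(yaw),0]);Z=np.array([0,0,1.])
    W=lambda y,z:np.array([*(xt[:2]+Rt@[np.polyval(k,y),y]),z])   # point of the tool's vertical plane
    def pose(ty,tz_,deg,L=.166,off=.0115):
        """TCP pose for blade tip at till y=ty, axis height tz_, tilt deg; grasp L from tip, TCP off beyond the axis"""
        f=np.radians(deg);ys=np.cos(f)*U+np.sin(f)*Z;t=np.sin(f)*U-np.cos(f)*Z;x=-ys
        return W(ty,tz_)+L*ys+off*t,np.c_[x,np.cross(t,x),t]
    return W,pose
E
python3 - <<'E'
from h import *
W,pose=setup()
p,D=pose(-.096,.017,0);print(p)
manip.goto([p[0],p[1],.12],D);st('above')
manip.move_straight([p[0],p[1],.03],.12);manip.move_straight(p,.04);o=st('down')
if abs(o['ft_force'][2])<6:
    manip.grasp(70);manip.pause(.2);o=st('grasp')
E
```

```text
[ 0.528775   -0.14443454  0.0055    ]
above 20.21 [ 0.5298 -0.1449  0.1209] F [1.1 0.6 1. ] gap 0.085 grip 0.0 q [-0.38  0.23 -0.34  1.01 -0.   -1.79]
down 21.87 [ 0.5288 -0.1444  0.0054] F [ 1.4 -0.4  0.1] gap 0.0854 grip 0.0 q [-0.38  0.36 -0.44  0.77  0.   -1.79]
grasp 22.63 [ 0.5289 -0.1446  0.0062] F [-1.8 -0.1  5.2] gap 0.0296 grip 68.8 q [-0.38  0.36 -0.44  0.77 -0.   -1.79]
```

```bash
python3 - <<'E'
from h import *
W,pose=setup()
def go(ty,z,d,sp=.06):
    p,D=pose(ty,z,d);manip.move_straight(p,sp,D);o=st(f'{ty} {z} {d}')
    if np.linalg.norm(o['ft_force'])>12: raise SystemExit('force')
go(-.096,.0195,0,.03)
go(-.124,.0195,0)
for d,z in((4,.017),(8,.015),(12,.013),(16,.012),(20,.011)): go(-.124,z,d)
manip.pause(.2);manip_c=manip.capture('wrist');save(manip_c,'tilt_w.png');save(manip.capture('side'),'tilt_s.png')
E
```

```text
-0.096 0.0195 0 22.88 [ 0.5287 -0.1444  0.0079] F [-0.6 -0.  -1.8] gap 0.0298 grip 69.1 q [-0.38  0.36 -0.44  0.77  0.   -1.79]
-0.124 0.0195 0 23.5 [ 0.5241 -0.1724  0.0079] F [-0.9 -0.3 -0.6] gap 0.0297 grip 69.1 q [-0.44  0.36 -0.43  0.77  0.   -1.84]
-0.124 0.017 4 23.8 [ 0.5248 -0.1723  0.0174] F [-0.  -0.3 -1.8] gap 0.0298 grip 69.2 q [-0.47  0.36 -0.41  0.82  0.07 -1.88]
-0.124 0.015 8 24.11 [ 0.5245 -0.1724  0.0266] F [-0.2  0.3 -1.4] gap 0.0295 grip 69.2 q [-0.5   0.36 -0.39  0.86  0.13 -1.92]
-0.124 0.013 12 24.42 [ 0.5242 -0.1735  0.036 ] F [-0.5  0.5 -1.5] gap 0.0295 grip 69.2 q [-0.54  0.37 -0.37  0.91  0.19 -1.96]
-0.124 0.012 16 24.74 [ 0.5238 -0.1755  0.0465] F [ 0.9  0.3 -1.5] gap 0.0297 grip 69.2 q [-0.58  0.37 -0.34  0.97  0.25 -2.  ]
-0.124 0.011 20 25.07 [ 0.5233 -0.1783  0.0567] F [ 0.3 -0.  -1.5] gap 0.0291 grip 69.2 q [-0.61  0.39 -0.32  1.02  0.31 -2.04]
```

```bash
python3 - <<'E'
from h import *
W,pose=setup()
def go(ty,z,d,sp=.06):
    p,D=pose(ty,z,d);manip.move_straight(p,sp,D);o=st(f'{ty} {z:.3f} {d}')
    if np.linalg.norm(o['ft_force'])>12: raise SystemExit('force')
for ty in(-.10,-.075,-.05,-.018): go(ty,.011+(ty+.124)*np.tan(np.radians(20)),20)
go(-.018,.17,20,.08)
manip.pause(1);st('end')
w=manip.capture('wrist');s=manip.capture('side');t=manip.capture('top')
f=lambda a:cv2.resize(a,(400,300),interpolation=cv2.INTER_CUBIC)
cv2.imwrite('pics/end.png',np.vstack([np.hstack([f(w['frame']),f(s['frame'][120:300,140:380])]),np.hstack([f(t['frame'][150:270,150:310]),f(s['frame'])])])[:,:,::-1])
E
```

```text
-0.1 0.020 20 25.94 [ 0.5273 -0.1541  0.0659] F [-0.4  0.4 -1.2] gap 0.0295 grip 69.2 q [-0.57  0.36 -0.33  1.02  0.32 -2.01]
-0.075 0.029 20 26.53 [ 0.5313 -0.1295  0.0749] F [-0.1 -0.2 -0.4] gap 0.0294 grip 69.2 q [-0.53  0.34 -0.34  1.02  0.32 -1.96]
-0.05 0.038 20 27.12 [ 0.5353 -0.1048  0.084 ] F [ 0.2  0.  -1.6] gap 0.03 grip 69.2 q [-0.49  0.32 -0.35  1.02  0.33 -1.92]
-0.018 0.050 20 27.84 [ 0.5403 -0.0733  0.0956] F [ 0.8 -0.1 -0.7] gap 0.0293 grip 69.2 q [-0.43  0.29 -0.35  1.02  0.34 -1.86]
-0.018 0.170 20 29.5 [ 0.5399 -0.0733  0.2153] F [ 0.   0.2 -2. ] gap 0.0294 grip 69.2 q [-0.43  0.19 -0.22  1.27  0.34 -1.86]
end 30.5 [ 0.5403 -0.0734  0.216 ] F [-0.8 -0.9 -1.3] gap 0.0293 grip 69.2 q [-0.43  0.18 -0.21  1.27  0.34 -1.86]
```

I've used all ten views. The finger gap (29 mm), steady grip and contact-free forces confirm the hold, and nothing has been near the rest since the spanner was placed. Handing in.

```bash
python3 -c "
from workcell import manip
print(manip.close_job())"
```

```text
the job is handed in; nothing more can be done
None
```

I handed the job in at about 30 s of the 64 s: the spanner lies in both notches of the rest, and the screwdriver is held tilted with its blade tip planned about 11 cm above the till's top. The final hold was checked only from the finger gap, grip and force readings, because all ten picture views were used, and the hand-in returned no verdict.

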